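# Third click on the pendant-drill speed controller

## Robot

A 6-joint arm with a two-finger parallel gripper is mounted at the origin on the work surface. World frame = base frame: x ahead of the robot, y to its left, z up, the work surface at z = 0. Lengths are in m, angles in degrees, forces in N, time in s.
With the tool pointing down it reaches from about 0.325 to 0.9 m from the base axis. Payload 3.5 kg.
Tool frame: the origin (TCP) lies on the front face of the gripper's body, between the roots of the fingers; the fingertips stand 73 mm ahead of it and the grasp point (between the pads) lies 54 mm ahead of it; z points along the fingers, y is the line along which they close (so a half turn about z gives the same grasp; the last joint's range is limited). The gripper opens to 85 mm and grips with 20 to 120 N. Pads are 22 mm wide; open, the fingers measure 114 mm over their backs; the gripper's body (76 mm by 85 mm) begins 54 mm behind the grasp point. The pads swing forward as they close: fully open they stand 13 mm farther back than shut.
Start: joints at [-5.924, 15.837, -1.513, 72.651, 0, 84.076], TCP at [0.625, -0, 0.304] pointing down, gripper open.
Joint ranges: [-178.77, 178.77], [-48.84, 107.48], [-61.69, 71.31], [-111.58, 123.2], [-90, 87.43], [-180, 180]. Speed limits (degrees/s): [147.25, 147.25, 180, 180, 180, 180].

## Interface

Orientations are given as a 3x3 rotation matrix whose columns are the frame's x, y, z axes.
In Python, from plant import r, viewer, job gives the robot as it stands.
- The arm moves only by the tool drive_tool, never from a script. Its arguments are lists of equal length, an entry for each row: "rotation": the turn, a rotation vector about the tool's x, y, z in degrees, a list of three; "offset": the shift along the tool's x, y, z in mm, a list of three; "gripper": the finger opening in mm, from 0 to 85.4. In form: {"rotation": [[ax, ay, az], ...], "offset": [[x, y, z], ...], "gripper": [gripper, ...]}. A call has 1 to 12 rows; each row shifts and turns the commanded pose from where the row before left it, along the tool's axes as they then stand; what a row does not reach is not made up. A row lasts 1/10 s, in which the tool goes at most 50 mm and 8.59 degrees, less where a joint would pass 70% of its speed; a pose out of reach is approached as far as the arm can. A call with a gripper value outside its range is refused whole. The fingers move at their own pace and stop on an object; "force" is the grip in N (left out, the last holds). Time passes only in rows, so rows that do not move let the fingers close. It gives the time, the measured TCP pose, the force, the opening and the grip force at its end, in the units of the state.
- r.state(): the state, without advancing time (a new reading comes with each control period).
- viewer.capture(name): name is "scene" or "side" or "wrist"; returns (picture, depth): 420x560x3 uint8, red, green, blue; 420x560 float32, m along the optical axis (not along the pixel's ray), 0 where there is no reading.
- viewer.camera_params(name): a dict with "camera_matrix" (3x3 intrinsics, pixels), "k1" (the pictures are not rectified: a ray, as slopes to the right and down, at radius r is drawn at 1 + k1 r^2 times it, then the intrinsics apply), "R" (3x3) and "t" (3): a world point X has camera coordinates R X + t. Camera axes: x right, y down, z forward; pixel columns grow to the right and rows downward; lengths in m; the calibration is good to about 2 mm. A picture is of the moment at which its call begins: read the wrist's pose just before it. camera_params takes no time and is no camera call; for the wrist camera it gives the pose at the moment of the call.
- job.hand_in(): hands the job in; it is judged then, once.
Trained networks look in the newest picture that a camera, given by its name, has taken for a name from the list of things; names that differ only in an ending like _2 or _b are one class to them, and where a whole thing is asked for, a point or a joint stands for the part that bears it (a point fixed in the world has none). Each returns a list of dicts, best first, with "score" (0 to 1); they miss things now and then, are a little off and sometimes report something else, mostly with a low value. They report only what shows in the picture. A call takes as long as a camera call. They do not tell look-alikes from the thing itself.
- viewer.recognise(label, camera): "xyz" ([x, y, z] in m, in the coordinates of the camera as it stood for that picture, good to about 4 mm: the middle of the surface that is visible of it).
The state is a dict: "t": time; "q": joint angles; "qd": joint speeds; "joint_efforts": joint torques, N m; "tool_pos": TCP position; "tcp_rot": TCP orientation; "force": force on the tool from outside, world axes, zero at the start; "ft_torque": the same for the moment, N m; "width": finger opening in m; "finger_force": force on a finger pad.
Only numpy, scipy, OpenCV 4.12 (cv2) and the standard library are available. Lean on these libraries where they do the work, as an engineer would, in place of code of your own. Each camera call takes 0.05 s, during which the arm holds its last target. There are 200 camera calls.

## Task

The speed controller of the hanging drill is set too slow: with your fingertips, gently push its lever along the slot, click by click, to the third click above off (off itself is not counted), and leave it resting in that click. Never let the lever go past the third click, and only push it, do not grip it. Do not drag, tip or lift the controller, and leave the jar, the bur block and the ring clamp undisturbed.

Things in the scene. Friction and masses are not known exactly. Their poses are not given: they have to be found in the camera images.
- controller: Grey steel bench speed controller: box 160 mm long, 110 wide, 72 high, 2 to 3 kg, loose on four rubber feet (a sideways push of 13 N or more can drag it). Origin: centre of its underside, on the bench. x: level, along the lever's slot from the off end to the fast end; the off end is always the one nearer the robot (x within 40 degrees of the robot's forward direction). z up.
- speed (a joint): Lever's travel, m: 0 off, 0.015 first click, 0.030 second, 0.045 third, 0.060 fourth, 0.075 fifth (fast end). A sprung roller seats it in each: about 6 N starts it out of a click, the force falls to nothing half-way (7.5 mm), then the lever jumps on alone into the next click, 7 mm ahead of the finger, and stays there. Starts in off, first or second click.
- lever: The lever's black plastic grip on a thin steel stem out of the slot: upright block 16 mm long along the slot, 26 mm across it, 26 mm high, white index line across its top. Origin: centre of the grip's underside, 82 mm above the bench (10 mm above the box's top); axes as the controller's. It stands at x = -37.5 mm + speed, y = 0 in the controller's frame.
- grip (a point): Centre of the lever's grip (13 mm above its underside, 95 mm above the bench).
- off_mark (a point): The off mark: on the slot's centre line on the box's flat top, 72 mm above the bench, where the lever stands in off. An aluminium scale plate surrounds the slot: on the slot's left (+y) a long black cross bar at off and a short one at each of the five clicks; on its right dark blocks that widen towards fast.
- grip_off_side: The third of the grip that faces the off end: the side to push on. Its outer face is 8 mm from the grip's centre; origin at its underside, 5.5 mm from the grip's centre towards off.
- grip_fast_side: The third of the grip that faces the fast end, likewise, 5.5 mm from the grip's centre towards fast.
- bur_block: Bystander: small wooden block 56 x 44 x 28 mm with eleven steel burs standing in it, 53 mm high in all, loose, beside the controller. Origin: centre of its underside.
- paste_jar: Bystander: small glass jar with an aluminium cap, 46 mm across, 50 mm high, loose, on the controller's other side. Origin: centre of its underside.
- ring_clamp: Bystander: wooden ring clamp lying on the bench beyond the controller's fast end, 128 x 30 x 23 mm, loose. Origin: its middle, on the bench.
Things that resemble listed ones, but are neither listed nor needed, are in the scene too. Of the things like the controller, leave any that is orange or pink; of the rest the larger one is meant.

How it is judged:
By the outcome, as a careful person would: the job done as asked, in the order asked, and still so for the second after the job is handed in, with the robot touching nothing.
It also fails if it takes over 58 s, if anything falls off the work surface, if the arm or the gripper's body presses on something with over 40 N, if the wrist force passes 120 N, or if a joint passes its speed limit or range.

## Working session

There is one attempt and no reset: what is moved stays moved. The work goes in short steps, Python scripts to look and compute and a tool call to move; the robot and the scene stay as the last step left them, time stands still between calls to the robot, and variables do not carry over. Pictures are saved under pics/ and viewed, at most 10 in all, crops included, and the job is handed in when it is done.

Besides the shell and the picture viewer there is one more tool, called after "Call:" by a JSON object that holds its "api" and its "payload". drive_tool: Moves the arm, as the interface text tells. Its arguments: {"type":"object","properties":{"rotation":{"type":"array","items":{"type":"array","items":{"type":"number"}}},"offset":{"type":"array","items":{"type":"array","items":{"type":"number"}}},"gripper":{"type":"array","items":{"type":"number"}},"force":{"type":"number"}},"required":["rotation","offset","gripper"]}

```bash
mkdir -p pics; cat > h.py <<'E'
import numpy as np, cv2
from plant import r, viewer, job
def snap(c,f):
    P=viewer.camera_params(c); im,d=viewer.capture(c)
    cv2.imwrite('pics/'+f,im[:,:,::-1]); return im,d,P
def toworld(P,x): return np.array(P['R']).T@(np.array(x)-np.array(P['t']))
def pix(P,X):
    c=np.array(P['R'])@np.array(X)+np.array(P['t']); s=c[:2]/c[2]; s=s*(1+P['k1']*(s@s)); K=np.array(P['camera_matrix'])
    return (K@[s[0],s[1],1])[:2]
def ray(P,uv,z):
    K=np.array(P['camera_matrix']); s0=np.array([(uv[0]-K[0,2])/K[0,0],(uv[1]-K[1,2])/K[1,1]]); s=s0.copy()
    for _ in range(20): s=s0/(1+P['k1']*(s@s))
    R=np.array(P['R']); o=-R.T@np.array(P['t']); v=R.T@np.array([s[0],s[1],1]); return o+v*(z-o[2])/v[2]
E
python3 - <<'E'
from h import *
for c in ['scene','wrist']:
    im,d,P=snap(c,c+'0.png')
    for l in ['controller','lever','off_mark','bur_block','paste_jar','ring_clamp']:
        for o in viewer.recognise(l,c)[:3]:
            X=toworld(P,o['xyz']); print(c,l,round(o['score'],2),X.round(3),pix(P,X).round())
print(r.state()['t'],r.state()['tcp_rot'])
E
```

```text
scene controller 0.9 [0.57  0.251 0.072] [437. 226.]
scene controller 0.86 [0.406 0.13  0.055] [366. 165.]
scene controller 0.83 [ 0.55  -0.302  0.051] [135. 202.]
scene lever 0.62 [0.408 0.112 0.081] [358. 155.]
scene lever 0.51 [0.537 0.224 0.103] [423. 199.]
scene off_mark 0.95 [0.409 0.13  0.051] [365. 168.]
scene off_mark 0.9 [ 0.564 -0.033  0.07 ] [275. 212.]
scene off_mark 0.86 [0.575 0.255 0.074] [439. 227.]
scene bur_block 0.83 [0.6   0.094 0.028] [344. 248.]
scene ring_clamp 0.64 [ 0.707 -0.061  0.023] [249. 293.]
wrist controller 0.91 [ 0.531 -0.243  0.024] [212. 357.]
wrist controller 0.8 [0.55  0.172 0.041] [201.  11.]
wrist controller 0.79 [ 0.532 -0.016  0.073] [188. 210.]
wrist lever 0.75 [ 0.499 -0.018  0.103] [144. 222.]
wrist lever 0.61 [0.408 0.109 0.085] [33. 78.]
wrist off_mark 0.97 [0.553 0.169 0.041] [205.  14.]
wrist off_mark 0.86 [ 0.53  -0.248  0.029] [211. 363.]
wrist off_mark 0.77 [ 0.532 -0.013  0.071] [188. 207.]
wrist bur_block 0.77 [0.588 0.09  0.026] [245. 102.]
wrist paste_jar 0.72 [ 0.509 -0.148  0.021] [190. 296.]
wrist ring_clamp 0.8 [ 0.698 -0.057  0.019] [340. 230.]
0.7 [[ 5.09807207e-06  9.99999993e-01  1.14048032e-04]
 [ 1.00000000e+00 -5.09834604e-06  2.40190833e-06]
 [ 2.40248977e-06  1.14048020e-04 -9.99999993e-01]]
```

View pics/scene0.png

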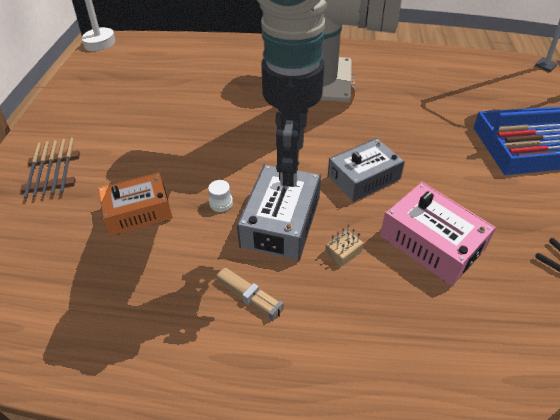

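View pics/wrist0.png

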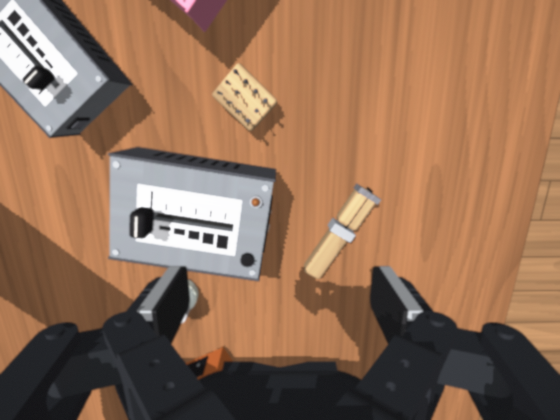

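Two grey controllers show: the larger, at wrist (188,215), is the target. Its lever is at (142,222), near the long bar at (152,200). The jar is at (190,297), the bur block at (245,98) and the clamp at (342,232).

```bash
cat >> h.py <<'E'
def cloud(P,d):
    K=np.array(P['camera_matrix']); h,w=d.shape; u,v=np.meshgrid(np.arange(w),np.arange(h))
    s0=np.stack([(u-K[0,2])/K[0,0],(v-K[1,2])/K[1,1]],-1); s=s0.copy()
    for _ in range(20): s=s0/(1+P['k1']*(s**2).sum(-1,keepdims=True))
    c=np.concatenate([s,np.ones((h,w,1))],-1)*d[...,None]
    return (c-np.array(P['t']))@np.array(P['R'])
def box(X,d,cx=.535,cy=-.015):
    near=(d>0)&(abs(X[...,0]-cx)<.12)&(abs(X[...,1]-cy)<.1)
    m=near&(abs(X[...,2]-.072)<.006); n,lab,st,_=cv2.connectedComponentsWithStats(m.astype(np.uint8))
    k=1+st[1:,4].argmax(); rect=cv2.minAreaRect((X[lab==k][:,:2]*1000).astype(np.float32))
    pts=cv2.boxPoints(rect); e=[pts[1]-pts[0],pts[2]-pts[1]]; a=max(e,key=np.linalg.norm); a=a*np.sign(a[0])
    yaw=np.arctan2(a[1],a[0]); c=np.array(rect[0])/1000
    print('box c',c.round(4),'size',np.round(rect[1],1),'yaw',np.degrees(yaw).round(2),'z',np.median(X[lab==k][:,2]).round(4))
    ax=np.array([np.cos(yaw),np.sin(yaw)]); ay=np.array([-ax[1],ax[0]])
    t=near&(X[...,2]>.1)&(X[...,2]<.118); L=(X[t][:,:2]-c)@np.c_[ax,ay]
    m=(abs(L[:,0])<.07)&(abs(L[:,1])<.03); L=L[m]*1000
    if len(L): print('lever n',len(L),'x',np.percentile(L[:,0],[2,50,98]).round(1),'y',np.percentile(L[:,1],[2,50,98]).round(1),'z',np.median(X[t][m][:,2]).round(4))
    return c,yaw
E
python3 - <<'E'
from h import *
im,d,P=snap('wrist','w1.png'); X=cloud(P,d); c,y=box(X,d)
cv2.imwrite('pics/w1c.png',cv2.resize(im[140:290,95:290,::-1],None,fx=4,fy=4,interpolation=cv2.INTER_CUBIC))
ax=np.array([np.cos(y),np.sin(y)])
for s in [0,15,30,45]: print(s,pix(P,[*(c+ax*(-.0375+s/1000)),.108]).round(1),pix(P,[*(c+ax*(-.0375+s/1000)),.072]).round(1))
print('wristcam',-np.array(P['R']).T@np.array(P['t']))
E
```

```text
box c [ 0.5305 -0.0267] size [115.3 163.7] yaw -9.33 z 0.0731
lever n 514 x [-44.2 -35.3 -29.2] y [-11.2   2.   13. ] z 0.107
0 [135.7 226.3] [151.2 214.4]
15 [152.1 228.9] [165.8 216.7]
30 [168.4 231.4] [180.3 219. ]
45 [184.7 233.9] [194.9 221.2]
wristcam [0.6247535  0.07531854 0.37480277]
```

View pics/w1c.png

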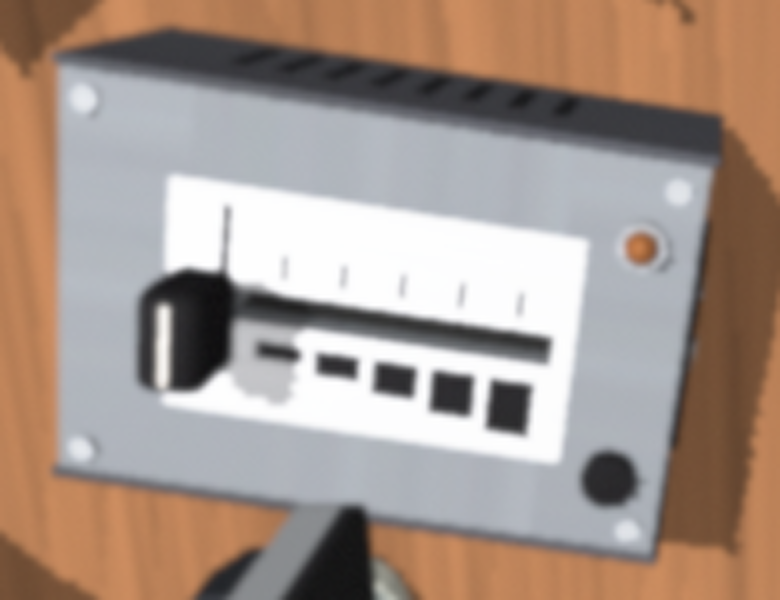

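Call:
{"api": "drive_tool", "payload": {"rotation": [[0,0,0],[0,0,0],[0,0,0],[0,0,0],[0,0,0],[0,0,0],[0,0,4.7],[0,0,4.6],[0,0,0],[0,0,0],[0,0,0],[0,0,0]], "offset": [[-2,-29,0],[-2,-30,0],[-2,-30,0],[-2,-30,0],[-2,-30,0],[-2,-29,0],[0,0,0],[0,0,0],[0,0,30],[0,0,30],[0,0,30],[0,0,20]], "gripper": [0,0,0,0,0,0,0,0,0,0,0,0], "force": 20}}

```text
t: 1.95
tool_pos: [0.446, -0.0118, 0.1921]
tcp_rot: [[0.162, 0.987, -0.002], [0.987, -0.162, 0.0], [0.0, -0.002, -1.0]]
force: [-0.8, 0.5, 0.3]
width: -0.0
finger_force: 0.0
```

```bash
python3 - <<'E'
from h import *
s=r.state(); print(s['t'],s['tool_pos'],s['width'],s['force'])
im,d,P=snap('wrist','w2.png'); X=cloud(P,d); c,y=box(X,d)
# lowest points of the fingers
T=np.array(s['tcp_rot']); L=(X-np.array(s['tool_pos']))@T*1000
m=(d>0)&(abs(L[...,0])<16)&(abs(L[...,1])<22)&(L[...,2]<92)&(L[...,2]>20)
print('finger',m.sum(),[np.percentile(L[m][:,i],[1,50,99]).round(1) for i in range(3)])
E
```

```text
1.95 [ 0.4459592  -0.01184388  0.19214257] -1.4752759986088766e-05 [-0.84860364  0.47044319  0.32278705]
box c [ 0.5303 -0.0266] size [114.7 163.4] yaw -9.24 z 0.073
lever n 1281 x [-45.4 -38.8 -30.9] y [-11.2   2.5  12.9] z 0.1072
finger 4742 [array([-8.8, 11.2, 14.1]), array([-20.7,  -0.2,  20.3]), array([20.2, 33.5, 65.7])]
```

View pics/w2.png

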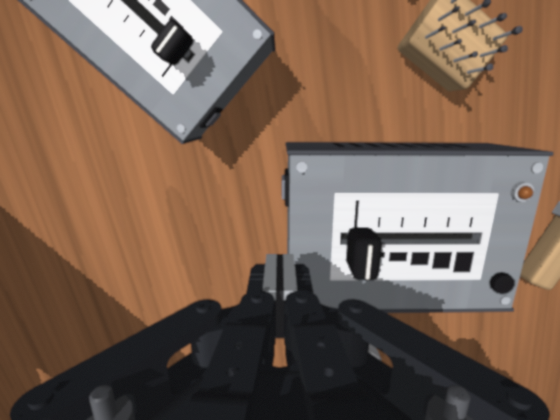

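The shut fingertips are at (280,258), just behind the box's off end. The lever is at (365,255), still at off by the long bar. It lies straight ahead along the tool's y.

Call:
{"api": "drive_tool", "payload": {"rotation": [[0,0,0],[0,0,0],[0,0,0],[0,0,0],[0,0,0],[0,0,0]], "offset": [[0,0,15],[0,0,15],[0,5,0],[0,5,0],[0,5,0],[0,0,0]], "gripper": [0,0,0,0,0,0]}}

```text
t: 2.6
tool_pos: [0.4638, -0.0148, 0.1653]
tcp_rot: [[0.162, 0.987, 0.003], [0.987, -0.162, -0.001], [-0.0, 0.003, -1.0]]
force: [-0.6, 0.7, -1.0]
width: -0.0001
finger_force: 0.0
```

```bash
python3 - <<'E'
from h import *
s=r.state(); print(s['t'],s['tool_pos'],s['force'])
im,d,P=snap('wrist','w3.png'); X=cloud(P,d); c,y=box(X,d)
T=np.array(s['tcp_rot']); L=(X-np.array(s['tool_pos']))@T*1000
for a,b in [(45,55),(55,62),(62,68),(68,76),(76,86)]:
    m=(d>0)&(abs(L[...,0])<16)&(abs(L[...,1])<19)&(L[...,2]<b)&(L[...,2]>a)
    print(a,b,m.sum(), [np.percentile(L[m][:,i],[2,98]).round(1) for i in range(2)] if m.sum() else '')
E
```

```text
2.6 [ 0.46384299 -0.01482098  0.16525646] [-0.61187457  0.67790249 -0.98144073]
box c [ 0.5305 -0.0267] size [114.6 164. ] yaw -9.25 z 0.073
lever n 2226 x [-69.  -41.9 -30.8] y [-9.1  8.1 13. ] z 0.1073
45 55 683 [array([ 6.8, 12. ]), array([-13.5,  12.7])]
55 62 413 [array([ 7., 12.]), array([-13.3,  12.7])]
62 68 208 [array([ 7.1, 11.9]), array([-11.9,  10.9])]
68 76 0 
76 86 0
```

View pics/w3.png

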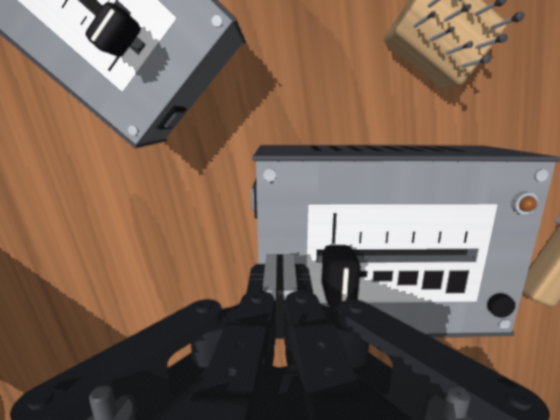

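Fingers at (280,275) are now just behind the lever at (340,270), with a clear gap of about 9 mm. I'll go 4 mm lower and find contact.

Call:
{"api": "drive_tool", "payload": {"rotation": [[0,0,0],[0,0,0],[0,0,0],[0,0,0],[0,0,0]], "offset": [[0,0,4],[0,2,0],[0,2,0],[0,2,0],[0,0,0]], "gripper": [0,0,0,0,0]}}

```text
t: 3.15
tool_pos: [0.4681, -0.0155, 0.16]
tcp_rot: [[0.162, 0.987, 0.0], [0.987, -0.162, -0.0], [-0.0, 0.0, -1.0]]
force: [-0.7, -0.7, 0.2]
width: -0.0
finger_force: 0.0
```

Call:
{"api": "drive_tool", "payload": {"rotation": [[0,0,0],[0,0,0]], "offset": [[0,1,0],[0,0,0]], "gripper": [0,0]}}

```text
t: 3.35
tool_pos: [0.4688, -0.0156, 0.1599]
tcp_rot: [[0.162, 0.987, 0.0], [0.987, -0.162, -0.0], [0.0, 0.0, -1.0]]
force: [0.4, -0.5, -0.4]
width: 0.0002
finger_force: 0.0
```

Call:
{"api": "drive_tool", "payload": {"rotation": [[0,0,0],[0,0,0]], "offset": [[0,1,0],[0,0,0]], "gripper": [0,0]}}

```text
t: 3.55
tool_pos: [0.4698, -0.0157, 0.1599]
tcp_rot: [[0.162, 0.987, 0.0], [0.987, -0.162, -0.0], [-0.0, 0.0, -1.0]]
force: [-0.3, -0.1, 0.3]
width: 0.0003
finger_force: 0.0
```

Call:
{"api": "drive_tool", "payload": {"rotation": [[0,0,0],[0,0,0]], "offset": [[0,1,0],[0,0,0]], "gripper": [0,0]}}

```text
t: 3.75
tool_pos: [0.4708, -0.0159, 0.1599]
tcp_rot: [[0.162, 0.987, 0.0], [0.987, -0.162, -0.0], [0.0, 0.0, -1.0]]
force: [0.3, -0.3, -0.7]
width: 0.0001
finger_force: 0.0
```

Call:
{"api": "drive_tool", "payload": {"rotation": [[0,0,0],[0,0,0]], "offset": [[0,1,0],[0,0,0]], "gripper": [0,0]}}

```text
t: 3.95
tool_pos: [0.4718, -0.0161, 0.16]
tcp_rot: [[0.162, 0.987, 0.0], [0.987, -0.162, -0.0], [-0.0, 0.0, -1.0]]
force: [0.4, -0.0, -0.5]
width: 0.0001
finger_force: 0.0
```

Call:
{"api": "drive_tool", "payload": {"rotation": [[0,0,0],[0,0,0]], "offset": [[0,1,0],[0,0,0]], "gripper": [0,0]}}

```text
t: 4.15
tool_pos: [0.4725, -0.0162, 0.1599]
tcp_rot: [[0.162, 0.987, -0.0], [0.987, -0.162, 0.0], [0.0, -0.0, -1.0]]
force: [-1.1, -0.6, 0.1]
width: -0.0002
finger_force: 0.3
```

Call:
{"api": "drive_tool", "payload": {"rotation": [[0,0,0],[0,0,0]], "offset": [[0,1,0],[0,0,0]], "gripper": [0,0]}}

```text
t: 4.35
tool_pos: [0.4729, -0.0162, 0.1598]
tcp_rot: [[0.162, 0.987, -0.002], [0.987, -0.162, 0.0], [-0.0, -0.002, -1.0]]
force: [-2.6, 0.2, 3.3]
width: -0.0001
finger_force: 1.7
```

Call:
{"api": "drive_tool", "payload": {"rotation": [[0,0,0],[0,0,0]], "offset": [[0,1,0],[0,0,0]], "gripper": [0,0]}}

```text
t: 4.55
tool_pos: [0.4733, -0.0163, 0.1597]
tcp_rot: [[0.162, 0.987, -0.003], [0.987, -0.162, 0.0], [-0.0, -0.003, -1.0]]
force: [-5.6, 0.8, 5.3]
width: -0.0001
finger_force: 2.8
```

Call:
{"api": "drive_tool", "payload": {"rotation": [[0,0,0],[0,0,0]], "offset": [[0,1,0],[0,0,0]], "gripper": [0,0]}}

```text
t: 4.75
tool_pos: [0.4739, -0.0164, 0.1596]
tcp_rot: [[0.162, 0.987, -0.004], [0.987, -0.162, 0.001], [-0.0, -0.004, -1.0]]
force: [-7.0, 1.2, 4.9]
width: 0.0001
finger_force: 3.2
```

Call:
{"api": "drive_tool", "payload": {"rotation": [[0,0,0],[0,0,0]], "offset": [[0,1,0],[0,0,0]], "gripper": [0,0]}}

```text
t: 4.95
tool_pos: [0.4751, -0.0166, 0.1596]
tcp_rot: [[0.162, 0.987, -0.003], [0.987, -0.162, 0.0], [-0.0, -0.003, -1.0]]
force: [-4.9, 0.5, 4.7]
width: 0.0002
finger_force: 2.7
```

```bash
python3 - <<'E'
from h import *
im,d,P=snap('wrist','w4.png'); X=cloud(P,d); box(X,d); s=r.state(); print(s['tool_pos'],s['force'])
cv2.imwrite('pics/w4c.png',cv2.resize(im[130:380,200:560,::-1],None,fx=2,fy=2))
E
```

```text
box c [ 0.5302 -0.0268] size [114.9 163.4] yaw -9.32 z 0.073
lever n 2582 x [-68.9 -41.6 -28.4] y [-4.6  8.8 13.2] z 0.1076
[ 0.47519547 -0.01659723  0.15960031] [-4.75128249  0.80083596  4.39783212]
```

View pics/w4c.png

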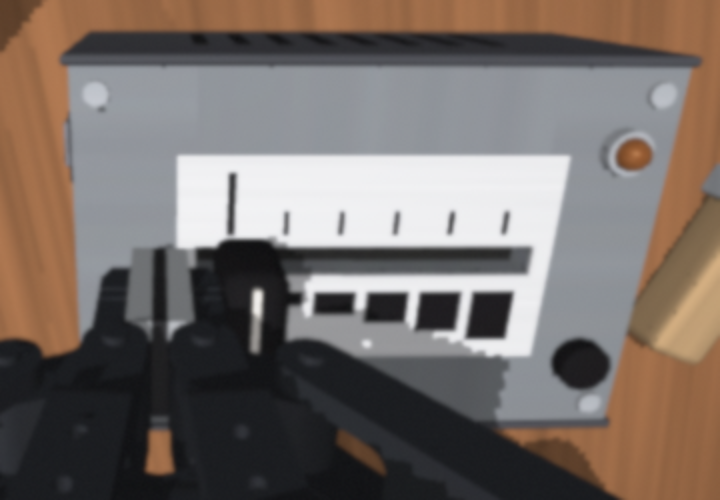

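The finger touches the grip's off side at crop (215,285). The lever has just left the long bar and the box has not moved.

Call:
{"api": "drive_tool", "payload": {"rotation": [[0,0,0],[0,0,0],[0,0,0],[0,0,0],[0,0,0]], "offset": [[0,1,0],[0,1,0],[0,1,0],[0,0,0],[0,0,0]], "gripper": [0,0,0,0,0]}}

```text
t: 5.5
tool_pos: [0.4802, -0.0175, 0.1599]
tcp_rot: [[0.162, 0.987, 0.001], [0.987, -0.162, -0.0], [0.0, 0.001, -1.0]]
force: [-0.6, -0.0, -0.9]
width: -0.0002
finger_force: 0.3
```

Call:
{"api": "drive_tool", "payload": {"rotation": [[0,0,0],[0,0,0],[0,0,0]], "offset": [[0,1,0],[0,1,0],[0,0,0]], "gripper": [0,0,0]}}

```text
t: 5.8
tool_pos: [0.4824, -0.0178, 0.1603]
tcp_rot: [[0.162, 0.987, 0.002], [0.987, -0.162, -0.0], [-0.0, 0.002, -1.0]]
force: [-0.6, -0.5, -0.0]
width: -0.0001
finger_force: 0.0
```

```bash
cat > m.py <<'E'
from h import *
im,d,P=snap('wrist','w5.png'); X=cloud(P,d); c,y=box(X,d); s=r.state(); print(s['t'],s['tool_pos'],s['force'])
# white index line: bright pixels at lever-top height
ax=np.array([np.cos(y),np.sin(y)]);ay=np.array([-ax[1],ax[0]])
m=(d>0)&(X[...,2]>.104)&(X[...,2]<.112)&(im.min(-1)>140)
L=(X[m][:,:2]-c)@np.c_[ax,ay]*1000; L=L[(abs(L[:,1])<15)&(L[:,0]>-42)&(L[:,0]<45)]
print('line',len(L),np.median(L,0).round(1),'speed mm',(np.median(L[:,0])+37.5).round(1))
E
python3 m.py
```

```text
box c [ 0.5303 -0.0267] size [114.8 164.2] yaw -9.24 z 0.073
lever n 2738 x [-61.4 -29.4 -15.9] y [-5.5  8.6 13.1] z 0.1075
5.85 [ 0.48221206 -0.0178091   0.16021665] [-0.26566561 -0.05240448  0.31139091]
line 107 [-22.6   4.6] speed mm 14.9
```

First click reached at 14.9 mm. I'll repeat the same 15 mm shift.

Call:
{"api": "drive_tool", "payload": {"rotation": [[0,0,0],[0,0,0],[0,0,0],[0,0,0],[0,0,0],[0,0,0],[0,0,0],[0,0,0],[0,0,0],[0,0,0],[0,0,0],[0,0,0]], "offset": [[0,2,0],[0,2,0],[0,1,0],[0,1,0],[0,1,0],[0,1,0],[0,1,0],[0,1,0],[0,1,0],[0,1,0],[0,1,0],[0,0,0]], "gripper": [0,0,0,0,0,0,0,0,0,0,0,0]}}

```text
t: 7.05
tool_pos: [0.4947, -0.0198, 0.1597]
tcp_rot: [[0.162, 0.987, 0.001], [0.987, -0.162, -0.0], [0.0, 0.001, -1.0]]
force: [-0.8, -0.0, -0.5]
width: -0.0003
finger_force: 0.5
```

Call:
{"api": "drive_tool", "payload": {"rotation": [[0,0,0],[0,0,0],[0,0,0]], "offset": [[0,1,0],[0,1,0],[0,0,0]], "gripper": [0,0,0]}}

```text
t: 7.35
tool_pos: [0.4974, -0.0203, 0.1603]
tcp_rot: [[0.162, 0.987, 0.002], [0.987, -0.162, -0.0], [-0.0, 0.002, -1.0]]
force: [-0.3, 0.3, 0.2]
width: -0.0
finger_force: 0.0
```

```bash
python3 m.py
```

```text
box c [ 0.5303 -0.0266] size [114.5 164.3] yaw -9.16 z 0.073
lever n 2741 x [-46.2 -14.4  -0.9] y [-5.5  8.5 12.9] z 0.1075
7.4 [ 0.4972166  -0.02026271  0.16027921] [-0.65053031  0.43776857 -0.02548537]
line 117 [-7.5  3.9] speed mm 30.0
```

Second click at 30.0 mm. Next is the last push, the same way.

Call:
{"api": "drive_tool", "payload": {"rotation": [[0,0,0],[0,0,0],[0,0,0],[0,0,0],[0,0,0],[0,0,0],[0,0,0],[0,0,0],[0,0,0],[0,0,0],[0,0,0],[0,0,0]], "offset": [[0,2,0],[0,2,0],[0,1,0],[0,1,0],[0,1,0],[0,1,0],[0,1,0],[0,1,0],[0,1,0],[0,1,0],[0,1,0],[0,0,0]], "gripper": [0,0,0,0,0,0,0,0,0,0,0,0]}}

```text
t: 8.6
tool_pos: [0.5096, -0.0223, 0.1597]
tcp_rot: [[0.162, 0.987, 0.001], [0.987, -0.162, -0.0], [0.0, 0.001, -1.0]]
force: [-1.6, 0.3, -1.5]
width: -0.0002
finger_force: 0.5
```

Call:
{"api": "drive_tool", "payload": {"rotation": [[0,0,0],[0,0,0]], "offset": [[0,1,0],[0,0,0]], "gripper": [0,0]}}

```text
t: 8.8
tool_pos: [0.5112, -0.0226, 0.1602]
tcp_rot: [[0.162, 0.987, 0.002], [0.987, -0.162, -0.0], [0.0, 0.002, -1.0]]
force: [-0.4, -0.1, 0.6]
width: 0.0002
finger_force: 0.0
```

```bash
python3 m.py
```

```text
box c [ 0.5302 -0.0261] size [113.5 163.3] yaw -9.2 z 0.073
lever n 2682 x [-32.1  -3.2  10.1] y [-5.8  8.1 12.5] z 0.1075
8.85 [ 0.51112218 -0.02252392  0.16022486] [-0.24425797 -0.76734491 -1.2512161 ]
line 107 [3.4 4.6] speed mm 40.9
```

```bash
python3 m.py;python3 m.py
```

```text
box c [ 0.5305 -0.0261] size [113.4 163.3] yaw -9.19 z 0.073
lever n 2721 x [-32.4   0.2  13.9] y [-6.5  7.9 12.4] z 0.1074
8.9 [ 0.51099124 -0.02247559  0.16023047] [ 0.47393904 -0.23235159 -0.11569031]
line 124 [7.2 3.4] speed mm 44.7
box c [ 0.5306 -0.0263] size [113.7 163.5] yaw -9.19 z 0.073
lever n 2730 x [-32.7   0.2  13.8] y [-6.3  8.1 12.6] z 0.1074
8.95 [ 0.51087151 -0.0224896   0.16023848] [ 0.75030494 -0.6655648   0.93896024]
line 122 [7.2 3.6] speed mm 44.7
```

The first reading caught it mid-jump. It now rests at 44.7 mm, the third click. I'll back away, rise and check.

Call:
{"api": "drive_tool", "payload": {"rotation": [[0,0,0],[0,0,0],[0,0,0],[0,0,0],[0,0,0],[0,0,0],[0,0,0],[0,0,0],[0,0,0]], "offset": [[0,-10,0],[0,-15,0],[0,-15,0],[0,0,-25],[0,0,-30],[0,0,-30],[0,0,-30],[0,0,0],[0,0,0]], "gripper": [0,0,0,0,0,0,0,0,0]}}

```text
t: 9.85
tool_pos: [0.4706, -0.0159, 0.2756]
tcp_rot: [[0.162, 0.987, 0.002], [0.987, -0.162, -0.0], [-0.0, 0.002, -1.0]]
force: [-0.7, -0.2, 0.2]
width: 0.0
finger_force: 0.0
```

```bash
python3 m.py
```

```text
box c [ 0.5302 -0.0264] size [114.4 163.3] yaw -9.24 z 0.073
lever n 614 x [-0.3  6.3 14.5] y [-11.2   1.4  12.6] z 0.1071
9.9 [ 0.46991286 -0.01572902  0.27441484] [ 0.22062062 -0.01455892 -0.86297317]
line 103 [ 7.4 -1. ] speed mm 44.9
```

View pics/w5.png

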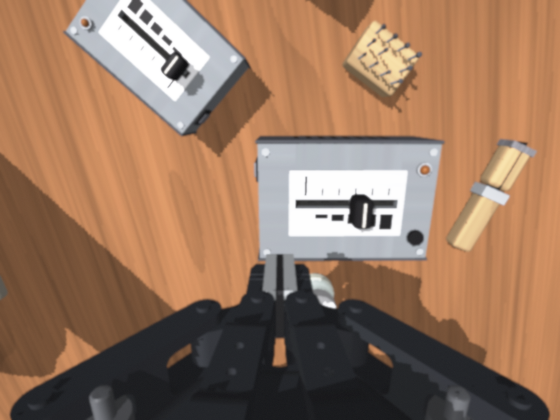

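The lever, at (361,212), rests in the third click. The box, jar, bur block and clamp are where they were.

```bash
python3 -c "
from plant import job
print(job.hand_in())"
```

```text
the job is handed in; nothing more can be done
None
```

I pushed the lever click by click from off to the third click, where it rests (44.9 mm measured, 45 mm nominal). The controller, jar, bur block and ring clamp stayed where they were, and the job is handed in.

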